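# Load the long die block in the forming station and lock it

## Robot

A 6-joint arm with a two-finger parallel gripper is mounted at the origin on the work surface. World frame = base frame: x ahead of the robot, y to its left, z up, the work surface at z = 0. Lengths are in m, angles in rad, forces in N, time in s.
With the tool pointing down it reaches from about 0.225 to 0.875 m from the base axis. Payload 3.4 kg.
Tool frame: the origin (TCP) lies at the very end of the fingers, on their centre line; the grasp point (between the pads) lies 19 mm behind it; z points along the fingers, y is the direction in which the jaws open and shut (so a half turn about z gives the same grasp; the last joint's range is limited). The gripper opens to 85 mm and grips with 20 to 120 N. Pads are 22 mm wide; open, the fingers measure 114 mm over their backs; the gripper's body (76 mm by 85 mm) begins 54 mm behind the grasp point. The pads swing forward as they close: fully open they stand 13 mm farther back than shut.
Start: joints at [1.168, 0.276, 1.505, -0, 1.361, -0.121], TCP at [0.16, 0.552, 0.231] pointing down, gripper open.
Joint ranges: [-2.89, 2.89], [-0.75, 2.08], [0.22, 2.7], [-1.18, 4.32], [0.11, 2.71], [-2.7, 2.7]. Speed limits (rad/s): [2.57, 2.57, 3.14, 3.14, 3.14, 3.14].

## Interface

Orientations are given as a unit quaternion [w, x, y, z].
In Python, from rig import get_state, get_image, calibration, sign_off gives the robot as it stands. The module is installed in compiled form; this text tells all that it offers.
- The arm moves only by the tool drive_tool, never from a script. Its argument "targets" is one flat list of numbers, 7 for each row, row after row: the turn, a rotation vector about the tool's x, y, z in degrees, then the shift along the tool's x, y, z in mm, then the opening, from 0 (shut) to 1 (fully open). In form: [wx, wy, wz, tx, ty, tz, fingers, wx, wy, wz, tx, ty, tz, fingers, ...]. A call has 1 to 12 rows; each row shifts and turns the commanded pose from where the row before left it, along the tool's axes as they then stand; what a row does not reach is not made up. A row lasts 1/8 s, in which the tool goes at most 62.5 mm and 10.7 degrees, less where a joint would pass 70% of its speed; a pose out of reach is approached as far as the arm can. A call is refused whole if a number of a shift passes 62.5 or a number of a turn 10.7, either way. A call with a gripper value outside its range is refused whole. The fingers move at their own pace and stop on an object; "grip_force" is the grip in N (left out, the last holds). Time passes only in rows, so rows that do not move let the fingers close. It gives the time, the measured TCP pose, the force and the opening at its end, in the units of the state.
- get_state(): the state, without advancing time (a new reading comes with each control period).
- get_image(name): name is "scene" or "top" or "wrist"; returns the picture (480x640x3 uint8, red, green, blue); there is no depth.
- calibration(name): a dict with "mtx" (3x3 intrinsics, pixels), "world_to_cam" (4x4, takes a point from world to camera coordinates); the wrist camera has in their place "hand_eye" (4x4, takes a point from camera to tool coordinates, whose origin is the TCP and whose axes are the flange's). Camera axes: x right, y down, z forward; pixel columns grow to the right and rows downward; lengths in m; the calibration is good to about 2 mm. A picture is of the moment at which its call begins: read the wrist's pose just before it. calibration takes no time and is no camera call.
- sign_off(): hands the job in, once; it reports no verdict.
The state is a dict: "clock": time; "qpos": joint angles; "qd": joint speeds; "effort": joint torques, N m; "position": TCP position; "ee_rot": TCP orientation; "contact_force": force on the tool from outside, world axes, zero at the start; "moment": the same for the moment, N m; "width": finger opening in m.
Only numpy, scipy, OpenCV 4.12 (cv2) and the standard library are available. Lean on these libraries where they do the work, as an engineer would, in place of code of your own. Each camera call takes 0.05 s, during which the arm holds its last target.

## Task

Take the long die block from the white tray, put it in the pocket of the sloping die station so that it sits fully home and flat on the pocket floor, and only then swing the station's lever all the way shut over it. Leave the short square die block where it lies in the tray, and let go of everything at the end.

Things in the scene. Friction and masses are not known exactly. Their poses are not given: they have to be found in the camera images.
- long_die: long die block, bare aluminium: slab 64 (x) x 100 (y) x 28 mm high; on its top an almond-like grip ridge along x, 28 to 58 mm above the underside, 18 mm thick (y) over its middle 40 mm, 9 mm thick out to 60 mm length. 0.3-0.6 kg. Origin: centre of underside, z up. Fits the pocket either way round. Lies in a white tray, floor 4 mm thick, rim 14 mm high
- short_die: the other die block, bare aluminium: square slab 64 x 64 x 28 mm with a round knob 26 mm across, 30 mm high, on its middle. Origin: centre of underside. Lies in the same white tray; not to be used
- pocket_floor (a point): centre of the pocket's floor in the steel bed of the white station, sloping 28 degrees. z: bed's normal, out of the pocket; x: up the slope; y: level. Pocket 70 (x) x 106 (y) mm, 16 deep, 3 mm chamfer at the mouth. Bed top at z 16 mm, +-65 in x, +-73 in y. Lever pivot at x 55, y -33 mm; shut, the bar lies along x at y -33 and its knob is at x -88, y -33
- lever (a joint): angle of the locking lever, a dark steel bar 16 mm wide turning about the bed's normal: 0 = shut (over the pocket, pointing down the slope); starts open at 1.15 to 1.6 (pointing to the bed's -y side); stops at 0 and 1.75. Stays where left; about 2 N at the knob moves it. Bar 32 to 42 mm above the pocket floor: clears a seated block by 4 mm, strikes one not home
- lever_knob (a point): on the axis of the lever's black round knob (22 mm diameter), at gripping height, 66 mm above the pocket-floor plane. The knob stands along the bed's normal, 42 to 81 mm above that plane, 143 mm from the pivot
- lever_pivot (a point): on the lever's pivot axis, 42 mm above the pocket-floor plane (top face of the bar). The pivot cap rises to 45 mm
There are look-alikes about, which are no part of the job. What is shaped like the long_die but orange or purple is not meant.

How it is judged:
On the way:
1. the long die block sits home and flat in the pocket while the lever is still open (z of long_die in the frame of pocket_floor below 0.003 m and distance between long_die and pocket_floor below 0.008 m and angle between the z axis of long_die and the z axis of pocket_floor, either way round below 0.06 rad and angle between the x axis of long_die and the x axis of pocket_floor, either way round below 0.1 rad and value of joint lever above 0.7 rad), for 0.2 s.
At the end, for the whole second after the job is handed in: Long die block at rest in the pocket, underside within 3 mm of its floor, origin within 8 mm of its centre, flat within 0.06 rad, square within 0.1 rad (either way round); lever within 0.1 rad of shut; short die block within 30 mm of its start (z of long_die in the frame of pocket_floor below 0.003 m and distance between long_die and pocket_floor below 0.008 m and angle between the z axis of long_die and the z axis of pocket_floor, either way round below 0.06 rad and angle between the x axis of long_die and the x axis of pocket_floor, either way round below 0.1 rad and linear speed of long_die below 0.02 m/s and value of joint lever below 0.1 rad and distance of short_die from where it was at the start of the episode below 0.03 m); the robot touches nothing.
It fails at once if the short die block is moved more than 30 mm (distance of short_die from where it was at the start of the episode above 0.03 m).
It also fails if it takes over 56 s, if anything falls off the work surface, if the arm or the gripper's body presses on something with over 40 N, if the wrist force passes 120 N, or if a joint passes its speed limit or range.

## Working session

There is one attempt and no reset: what is moved stays moved. The work goes in short steps, Python scripts to look and compute and a tool call to move; the robot and the scene stay as the last step left them, time stands still between calls to the robot, and variables do not carry over. Pictures are saved under pics/ and viewed, and the job is handed in when it is done.

Besides the shell and the picture viewer there is one more tool, called after "Request:" as name(argument=value, ...) on one line, values as JSON. drive_tool: Moves the arm, as the interface text tells. Its arguments: {"type":"object","properties":{"targets":{"type":"array"},"grip_force":{"type":"number"}},"required":["targets"]}

```bash
mkdir -p pics; ls; python3 - <<'E'
from rig import *
import cv2,numpy as np
np.set_printoptions(precision=4,suppress=True)
s=get_state()
for k,v in s.items(): print(k,v)
for n in ["scene","top","wrist"]:
    cv2.imwrite(f"pics/{n}0.png",get_image(n)[:,:,::-1])
    print(n,calibration(n))
E
```

```text
pics
clock 0.0
qpos [ 1.168   0.2766  1.5062 -0.      1.3607 -0.121 ]
qd [ 0.0007 -0.0012 -0.0004 -0.      0.0003 -0.0009]
effort [  0.0009 -41.676  -24.5808   0.0001   0.0108  -0.    ]
position [0.1597 0.5518 0.2304]
ee_rot [-0.0002  0.1404  0.9901 -0.0009]
contact_force [ 0.1817 -0.551  -0.0415]
moment [ 0.0452 -0.0191  0.0246]
width 0.08558952396392552
scene {'mtx': array([[488.5543,   0.    , 329.4053],
       [  0.    , 488.5543, 235.1001],
       [  0.    ,   0.    ,   1.    ]]), 'world_to_cam': array([[ 0.0684,  0.9975, -0.0182, -0.0493],
       [ 0.6844, -0.0602, -0.7266, -0.2515],
       [-0.7259,  0.0373, -0.6868,  1.4272],
       [ 0.    ,  0.    ,  0.    ,  1.    ]])}
top {'mtx': array([[495.9899,   0.    , 317.242 ],
       [  0.    , 495.9899, 238.9866],
       [  0.    ,   0.    ,   1.    ]]), 'world_to_cam': array([[ 0.0088, -0.9998, -0.0201,  0.0229],
       [-0.9959, -0.007 , -0.0902,  0.5043],
       [ 0.0901,  0.0208, -0.9957,  1.0225],
       [ 0.    ,  0.    ,  0.    ,  1.    ]])}
wrist {'mtx': array([[337.8175,   0.    , 320.0424],
       [  0.    , 337.8175, 237.1829],
       [  0.    ,   0.    ,   1.    ]]), 'hand_eye': array([[-0.0007, -0.9576, -0.2882,  0.074 ],
       [ 1.    , -0.0005, -0.0007,  0.0007],
       [ 0.0006, -0.2882,  0.9576, -0.1429],
       [ 0.    ,  0.    ,  0.    ,  1.    ]])}
```

View pics/scene0.png

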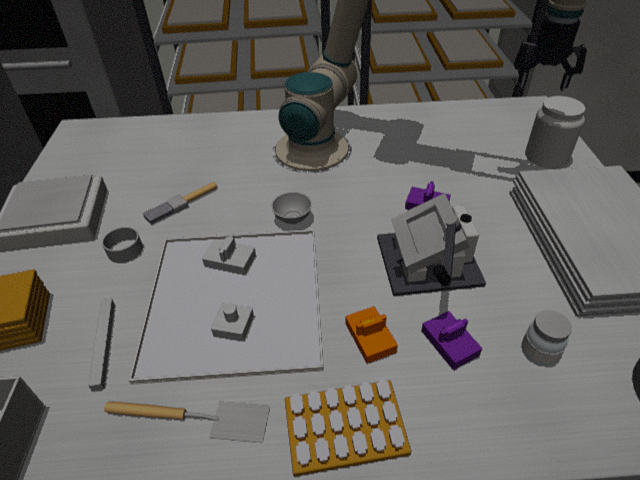

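View pics/top0.png

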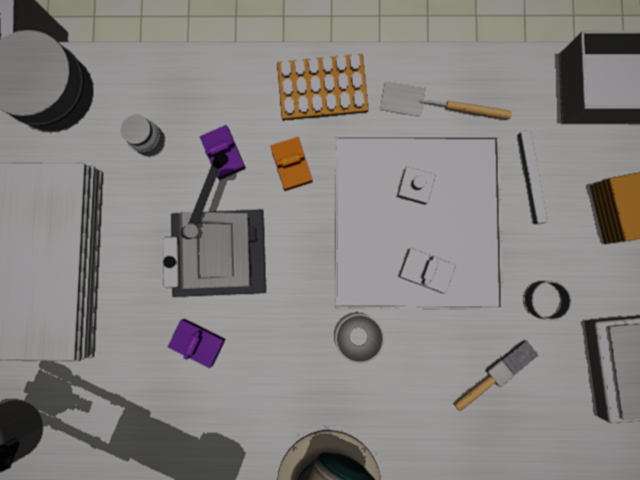

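View pics/wrist0.png

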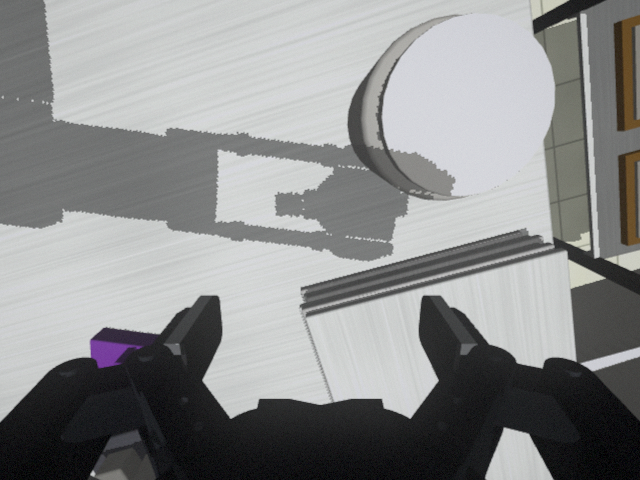

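The top view shows the long die at about (428,270), the short die at (416,185) and the station at (215,250). The lever pivot is at (190,230) and the knob at (220,160). I'll zoom in for the corners.

```bash
python3 - <<'E'
import cv2
t=cv2.imread('pics/top0.png'); s=cv2.imread('pics/scene0.png')
def z(im,x,y,w,h,f,n): cv2.imwrite(n,cv2.resize(im[y:y+h,x:x+w],None,fx=f,fy=f,interpolation=cv2.INTER_CUBIC))
z(t,150,140,130,170,3.5 if 0 else 3.5,'pics/zt_st.png')
z(s,370,185,130,120,5,'pics/zs_st.png')
z(t,380,150,90,150,4,'pics/zt_die.png')
E
```

```text
(no output)
```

View pics/zt_st.png

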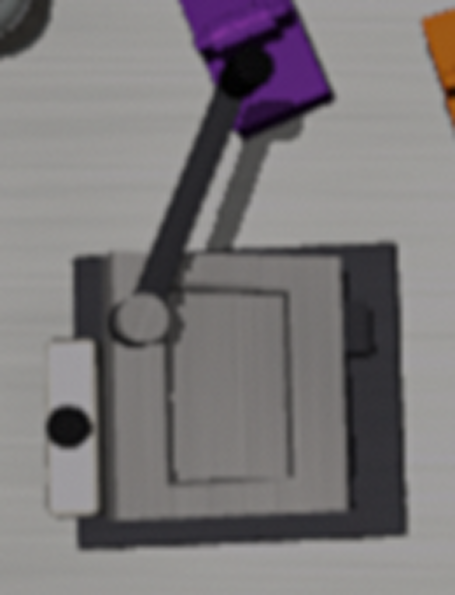

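View pics/zs_st.png

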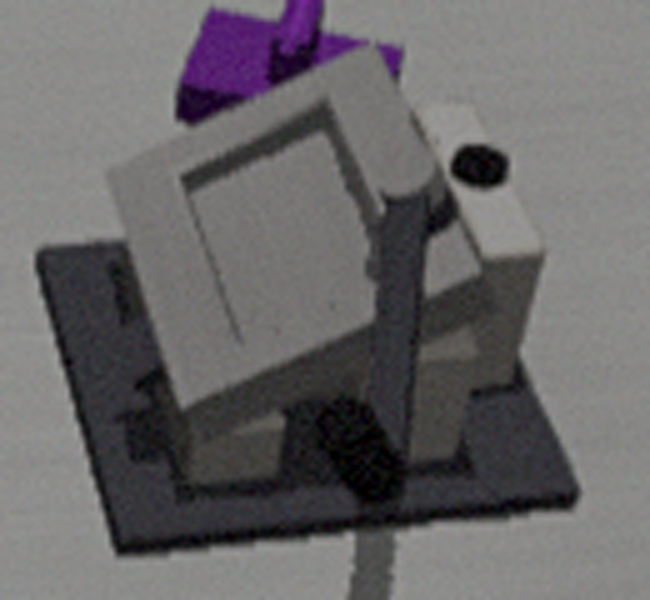

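View pics/zt_die.png

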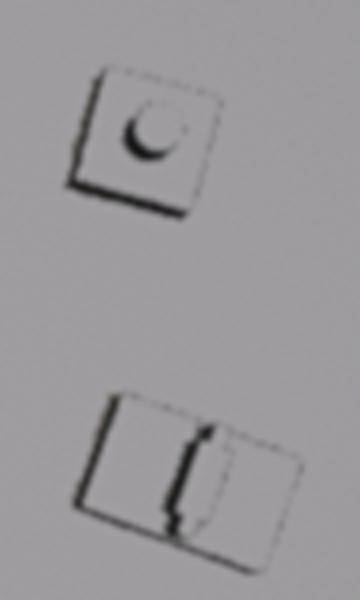

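```bash
cat > h.py <<'E'
import numpy as np,cv2
from scipy.optimize import least_squares
from scipy.spatial.transform import Rotation as R
from rig import *
np.set_printoptions(precision=4,suppress=True)
def cam(n,st=None):
    c=calibration(n)
    if n!='wrist': return c['mtx'],c['world_to_cam']
    T=np.eye(4);q=st['ee_rot'];T[:3,:3]=R.from_quat([q[1],q[2],q[3],q[0]]).as_matrix();T[:3,3]=st['position']
    return c['mtx'],np.linalg.inv(T@c['hand_eye'])
def proj(C,P):
    P=np.atleast_2d(P);p=P@C[1][:3,:3].T+C[1][:3,3];p=p@C[0].T
    return p[:,:2]/p[:,2:]
def back(C,px,z):
    d=np.linalg.inv(C[0])@np.array([px[0],px[1],1.]);Rm=C[1][:3,:3];o=-Rm.T@C[1][:3,3];d=Rm.T@d
    return o+d*(z-o[2])/d[2]
def bed(x,y,z,yaw): # returns R (cols bed axes), t ; yaw=heading of upslope
    Rm=R.from_euler('ZY',[yaw,-np.radians(28)]).as_matrix()
    return Rm,np.array([x,y,z])
def tip(ang): # knob xy in bed
    return np.array([55-143*np.cos(ang),-33-143*np.sin(ang)])
def toolT(st):
    q=st['ee_rot'];return R.from_quat([q[1],q[2],q[3],q[0]]).as_matrix(),np.array(st['position'])
E
python3 - <<'E'
from h import *
Ct,Cs=cam('top'),cam('scene')
print('cam centres',-Ct[1][:3,:3].T@Ct[1][:3,3],-Cs[1][:3,:3].T@Cs[1][:3,3])
B=[(-65,73,16),(65,73,16),(65,-73,16),(-65,-73,16)]
ps=np.array([(107,172),(375,45),(483,270),(185,408)])/5+[370,185]
pt=np.array([(349,512),(107,520),(112,252),(342,256)])/3.5+[150,140]
capt=np.array([143,318])/3.5+[150,140]
kt=np.array([247,67])/3.5+[150,140]
def pts(v,P): Rm,t=bed(*v[:4]); return np.array(P)/1000@Rm.T+t
def f(v):
    k=tip(v[4])*1 
    r=[proj(Cs,pts(v,B))-ps,proj(Ct,pts(v,B))-pt,proj(Ct,pts(v,[(55,-33,45)]))-capt,proj(Ct,pts(v,[(k[0],k[1],81)]))-kt]
    return np.vstack(r).ravel()
g=back(Ct,(215,250),.1)
s=least_squares(f,[g[0],g[1],.1,np.pi/2,1.3]);print(s.x,s.fun.reshape(-1,2))
a=np.array([(118,393),(303,462),(258,572),(77,508)])/4+[380,150]
w=np.array([back(Ct,p,.032) for p in a]);print(w,w.mean(0),[np.linalg.norm(w[i]-w[i-1]) for i in range(4)])
a=np.array([(105,65),(222,100),(190,212),(70,183)])/4+[380,150]
w=np.array([back(Ct,p,.032) for p in a]);print(w,w.mean(0),[np.linalg.norm(w[i]-w[i-1]) for i in range(4)])
E
```

```text
cam centres [0.41   0.0051 1.064 ] [ 1.2116 -0.0192  0.7965]
[0.4738 0.2305 0.0862 1.6176 1.2137] [[ 0.1638 -0.2366]
 [ 0.6545 -0.6993]
 [ 0.5542  0.6336]
 [-0.4623  0.0804]
 [-1.0048  0.0106]
 [ 2.2571  0.2016]
 [-0.1937 -0.0106]
 [-0.8368  0.8954]
 [-0.047   0.3185]
 [ 0.5072 -1.1198]]
[[ 0.4853 -0.1653  0.032 ]
 [ 0.4503 -0.2603  0.032 ]
 [ 0.3935 -0.2363  0.032 ]
 [ 0.4256 -0.1437  0.032 ]] [ 0.4387 -0.2014  0.032 ] [np.float64(0.06355356401026693), np.float64(0.10128417945052337), np.float64(0.061615236553325375), np.float64(0.09805386813600005)]
[[ 0.6588 -0.1598  0.032 ]
 [ 0.6403 -0.221   0.032 ]
 [ 0.5806 -0.2036  0.032 ]
 [ 0.5957 -0.141   0.032 ]] [ 0.6188 -0.1813  0.032 ] [np.float64(0.06583100868013696), np.float64(0.06393018048055886), np.float64(0.062139635041806376), np.float64(0.06432295046025824)]
```

The station fit has residuals of about 1 px and the die sizes match. Long die is at (0.439,-0.201) with x heading about 159°, and the lever is at about 1.21. Next I move the wrist camera over the die.

Request:
drive_tool(targets=[0,0,0,-15,-20,0,1,0,0,0,-34,-46,2,1,0,0,0,-34,-46,2,1,0,0,0,-34,-46,2,1,0,0,0,-34,-46,2,1,0,0,0,-34,-46,2,1,0,0,0,-34,-46,2,1,0,0,0,-34,-46,2,1,0,0,0,-34,-46,2,1,0,0,0,-34,-46,2,1,0,0,0,-34,-46,2,1,0,0,0,-34,-46,2,1])

```text
clock: 1.65
position: [0.3875, -0.063, 0.2093]
ee_rot: [0.0, 0.141, 0.99, 0.0]
contact_force: [1.6, 0.6, -0.2]
width: 0.0854
```

Request:
drive_tool(targets=[0,0,0,-34,-46,4,1,0,0,2,-34,-46,6,1,0,0,3,-20,-28,0,1,0,0,0,0,0,0,1])

```text
clock: 2.15
position: [0.4379, -0.2036, 0.1986]
ee_rot: [-0.0, 0.185, 0.983, -0.0]
contact_force: [0.5, 0.6, 0.4]
width: 0.0849
```

```bash
python3 - <<'E'
from h import *
st=get_state();np.save('pics/st1.npy',st,allow_pickle=True)
im=get_image('wrist');cv2.imwrite('pics/w1.png',im[:,:,::-1])
print(st['clock'],st['position'],st['qpos'],st['qd'],toolT(st)[0])
C=cam('wrist',st)
print(proj(C,[[.4387,-.2014,.032]]))
E
```

```text
2.15 [ 0.4379 -0.2036  0.1986] [-0.5791  0.1597  1.7458 -0.0003  1.2365 -1.7777] [ 0.0393 -0.0345  0.0476  0.0236  0.0332  0.0017] [[-0.9316  0.3636 -0.0004]
 [ 0.3636  0.9316 -0.0001]
 [ 0.0003 -0.0002 -1.    ]]
[[322.0609 217.7645]]
```

View pics/w1.png

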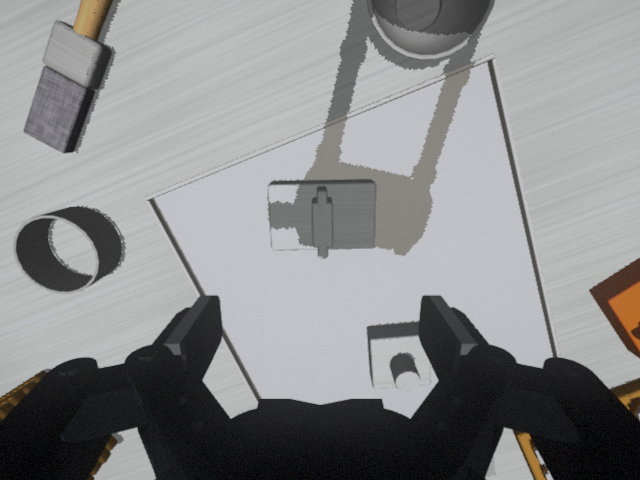

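```bash
python3 - <<'E'
import cv2
t=cv2.imread('pics/w1.png')
cv2.imwrite('pics/w1z.png',cv2.resize(t[170:270,255:390],None,fx=5.9,fy=5.9,interpolation=cv2.INTER_NEAREST))
E
```

```text
(no output)
```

View pics/w1z.png

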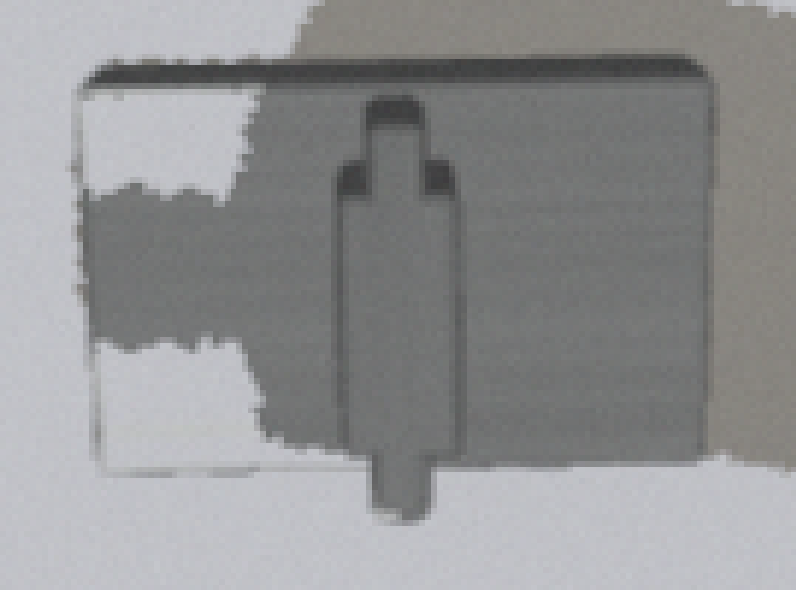

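```bash
python3 - <<'E'
from h import *
st=np.load('pics/st1.npy',allow_pickle=True).item();C=cam('wrist',st);Rt,p=toolT(st)
a=(np.array([(80,92),(712,85),(702,462),(99,470)])+.0)/5.9+[255,170]-.4
w=np.array([back(C,q,.032) for q in a]);print(w.mean(0),[np.linalg.norm(w[i]-w[i-1]) for i in range(4)])
print('in tool',(w.mean(0)-p)@Rt)
ang=[np.degrees(np.arctan2(*((v@Rt)[[1,0]]))) for v in (w[0]-w[3],w[1]-w[2])]; angy=[np.degrees(np.arctan2(*(-(v@Rt)[0],(v@Rt)[1]))) for v in (w[1]-w[0],w[2]-w[3])]
print(ang,angy)
r=[back(C,np.array(q)/5.9+[255,170]-.4,.062) for q in [(396,124),(402,517)]]
print('ridge',np.mean(r,0),np.linalg.norm(r[0]-r[1]),(np.mean(r,0)-p)@Rt, (r[0]-r[1])@Rt)
E
```

```text
[ 0.4385 -0.2013  0.032 ] [np.float64(0.061864320473087826), np.float64(0.09793054211564911), np.float64(0.061557810821511544), np.float64(0.09881353001440402)]
in tool [0.0003 0.0023 0.1666]
[np.float64(-0.313245595579288), np.float64(-1.1332277339438726)] [np.float64(-0.600844886068389), np.float64(-0.7796599098944385)]
ridge [ 0.4379 -0.2011  0.062 ] 0.058775716234951904 [0.0009 0.0023 0.1366] [ 0.0588 -0.0009  0.    ]
```

Request:
drive_tool(targets=[0,0,-0.7,0.5,2.3,20,0.6,0,0,0,0,0,45,0.6,0,0,0,0,0,45,0.6,0,0,0,0,0,30,0.6,0,0,0,0,0,15,0.6,0,0,0,0,0,8.5,0.6,0,0,0,0,0,0,0.6], grip_force=80)

```text
clock: 3.08
position: [0.4374, -0.198, 0.0358]
ee_rot: [-0.0, 0.177, 0.984, 0.0]
contact_force: [-0.2, -0.6, -0.6]
width: 0.0513
```

Request:
drive_tool(targets=[0,0,0,0,0,0,0,0,0,0,0,0,0,0,0,0,0,0,0,0,0,0,0,0,0,0,0,0])

```text
clock: 3.58
position: [0.4382, -0.1995, 0.0369]
ee_rot: [0.001, 0.177, 0.984, -0.001]
contact_force: [-2.1, -0.3, 5.2]
width: 0.0167
```

Request:
drive_tool(targets=[0,0,0,0,0,-10,0,0,0,0,0,0,-35,0,0,0,0,0,0,-50,0,0,0,0,0,0,-50,0,0,0,0,0,0,-40,0,0,0,0,0,0,0,0,0,0,0,0,0,0,0])

```text
clock: 4.45
position: [0.4365, -0.198, 0.2194]
ee_rot: [-0.001, 0.177, 0.984, 0.001]
contact_force: [-0.5, 0.6, -3.2]
width: 0.0165
```

```bash
python3 - <<'E'
from h import *
st=get_state();np.save('pics/st2.npy',st,allow_pickle=True)
im=get_image('wrist');cv2.imwrite('pics/w2.png',im[:,:,::-1])
print(st['clock'],st['position'],st['qpos'],st['qd'],toolT(st)[0],st['width'],st['contact_force'])
E
```

```text
4.45 [ 0.4365 -0.198   0.2194] [-0.5714  0.1406  1.7153  0.0002  1.2887 -1.7854] [-0.0005  0.0174  0.0209 -0.0002  0.0015 -0.0001] [[-0.937   0.3493 -0.0024]
 [ 0.3493  0.937   0.0018]
 [ 0.0029  0.0009 -1.    ]] 0.01652772210721531 [-0.5016  0.6256 -3.1915]
```

View pics/w2.png

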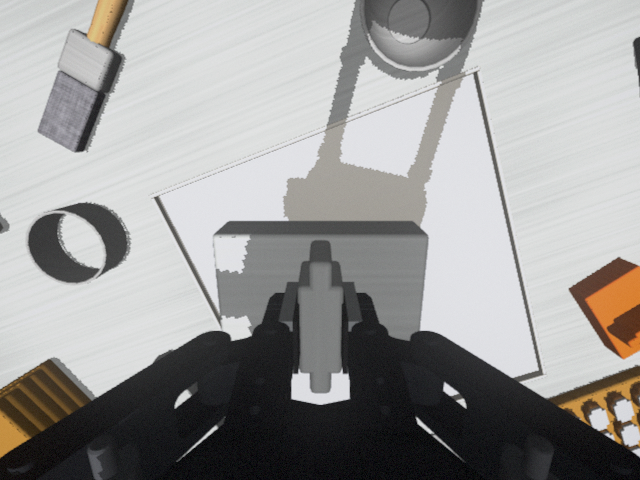

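```bash
python3 - <<'E'
import cv2
t=cv2.imread('pics/w2.png')
cv2.imwrite('pics/w2z.png',cv2.resize(t[210:410,200:440],None,fx=3,fy=3,interpolation=cv2.INTER_CUBIC))
E
cat > die_fit.py <<'E'
from h import *
H=calibration('wrist');C=(H['mtx'],np.linalg.inv(H['hand_eye']))
M=np.array([(32,-50,28),(32,50,28),(32,-50,0),(32,50,0),(30,0,58),(-30,0,58)])/1e3
def fit(px,full=False):
    px=np.array(px,float)
    def f(v):
        # die in tool: z flipped. die x || tool x, die y || -tool y
        Rm=R.from_rotvec(v[3:]).as_matrix()@np.diag([1,-1,-1.])
        P=(M*[1,-1,1])@Rm.T+v[:3]
        return np.r_[(proj(C,P)-px).ravel(), v[3:5]*(1e-9 if full else 100)]
    return least_squares(f,[0,0,.033,0,0,0])
E
python3 - <<'E'
from die_fit import *
px=[(214,235),(428,237),(229,222),(414,222),(319.5,247),(320.5,392)]
for fl in (0,1):
    s=fit(px,fl);print(s.x[:3]*1e3,np.degrees(s.x[3:]));print(s.fun[:12].reshape(-1,2))
E
```

```text
[-2.8094  1.0266 34.4035] [-0.4407 -3.5735  0.1291]
[[-0.282  -3.0188]
 [ 0.3267 -4.2511]
 [ 0.805  -0.9043]
 [-1.2666 -0.2953]
 [ 0.7602  7.3569]
 [-0.5237 -0.6391]]
[-4.116   1.1236 32.7468] [-0.6217 -6.6842  0.067 ]
[[-0.066  -3.1882]
 [ 0.2853 -4.5428]
 [ 1.2681  1.7072]
 [-1.2912  2.2076]
 [ 0.4793  2.9606]
 [-0.6898  0.6778]]
```

View pics/w2z.png

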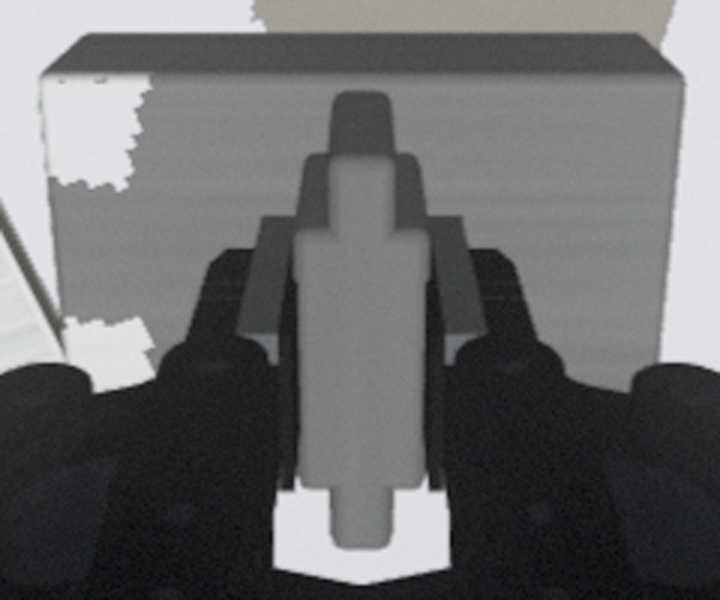

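```bash
python3 - <<'E'
from die_fit import *
px=[(213.7,234.8),(428,235.3),(229,221.5),(413.5,221.5),(320.3,262),(320.5,392.3)]
for fl in (0,1):
    s=fit(px,fl);print(s.x[:3]*1e3,np.degrees(s.x[3:]));print(s.fun[:12].reshape(-1,2))
E
```

```text
[-2.5472  0.9952 35.7534] [-0.2557 -0.2972  0.032 ]
[[-0.1813  0.3745]
 [ 0.3249  0.1552]
 [ 0.2952 -0.5647]
 [-0.7269 -0.363 ]
 [ 0.2103  0.1682]
 [-0.0285  0.0537]]
[-2.6626  1.068  35.639 ] [-0.3837 -0.548  -0.0159]
[[-0.1171  0.3661]
 [ 0.3547  0.106 ]
 [ 0.4694 -0.3425]
 [-0.6113 -0.1933]
 [-0.0031 -0.1866]
 [-0.1037  0.1977]]
```

```bash
cat > plan.py <<'E'
from h import *
ST=dict(x=.4738,y=.2305,z=.0862,yaw=1.6176)
def target(bxyz,spin=0,ST=ST):
    """tool pose with TCP at bed coords (mm); tool x rotated spin deg about bed z from bed x"""
    Rb,t=bed(**ST); Rt=Rb@R.from_euler('z',spin,degrees=True).as_matrix()@np.diag([1,-1,-1.])
    return Rt,t+Rb@(np.array(bxyz)/1e3)
def rows(T1,n,T0=None,grip=0,ease=True):
    R0,p0=T0 if T0 else toolT(get_state()); R1,p1=T1
    rv=R.from_matrix(R0.T@R1).as_rotvec()
    s=np.linspace(0,1,n+1)
    if ease: s=s-0.6*np.sin(2*np.pi*s)/(2*np.pi)
    print('total turn',np.degrees(rv),'dist',(p1-p0)@R0*1e3)
    out=[]; Rc,pc=R0,p0
    for i in range(1,n+1):
        ds=s[i]-s[i-1]; w=np.round(np.degrees(rv*ds),1); d=np.round((p0+(p1-p0)*s[i]-pc)@Rc*1e3,1)
        out+=[*w,*d,grip]; pc=pc+Rc@d/1e3; Rc=Rc@R.from_rotvec(np.radians(w)).as_matrix()
        print(*w,*d,grip,sep=', ',end=',\n')
    print('end err',(pc-p1)*1e3)
E
python3 - <<'E'
from plan import *
T=target((2,0,124));print(T)
rows(T,12)
E
```

```text
(array([[-0.0413,  0.9989, -0.022 ],
       [ 0.882 ,  0.0468,  0.469 ],
       [ 0.4695,  0.    , -0.8829]]), array([0.4764, 0.1741, 0.1966]))
total turn [-16.4069  24.4663  65.4396] dist [ 92.1804 362.5817  22.9549]
-0.6, 0.9, 2.3, 3.3, 12.9, 0.8, 0,
-0.8, 1.2, 3.2, 5.1, 17.3, 1.4, 0,
-1.2, 1.7, 4.6, 8.9, 24.8, 2.5, 0,
-1.6, 2.4, 6.3, 14.6, 32.7, 4.5, 0,
-1.9, 2.9, 7.7, 22.0, 37.7, 7.5, 0,
-2.2, 3.2, 8.6, 29.2, 37.9, 11.0, 0,
-2.2, 3.2, 8.6, 33.9, 32.7, 14.1, 0,
-1.9, 2.9, 7.7, 33.8, 24.2, 15.6, 0,
-1.6, 2.4, 6.3, 29.1, 15.3, 14.6, 0,
-1.2, 1.7, 4.6, 22.0, 8.6, 12.0, 0,
-0.8, 1.2, 3.2, 15.2, 4.4, 8.7, 0,
-0.6, 0.9, 2.3, 11.2, 2.6, 6.7, 0,
end err [ 0.0077 -0.0489  0.017 ]
```

Request:
drive_tool(targets=[-0.6,0.9,2.3,3.3,12.9,0.8,0,-0.8,1.2,3.2,5.1,17.3,1.4,0,-1.2,1.7,4.6,8.9,24.8,2.5,0,-1.6,2.4,6.3,14.6,32.7,4.5,0,-1.9,2.9,7.7,22.0,37.7,7.5,0,-2.2,3.2,8.6,29.2,37.9,11.0,0,-2.2,3.2,8.6,33.9,32.7,14.1,0,-1.9,2.9,7.7,33.8,24.2,15.6,0,-1.6,2.4,6.3,29.1,15.3,14.6,0,-1.2,1.7,4.6,22.0,8.6,12.0,0,-0.8,1.2,3.2,15.2,4.4,8.7,0,-0.6,0.9,2.3,11.2,2.6,6.7,0])

```text
clock: 6.0
position: [0.4765, 0.1733, 0.1954]
ee_rot: [-0.175, 0.67, 0.702, 0.167]
contact_force: [0.6, 0.2, -2.6]
width: 0.0163
```

Request:
drive_tool(targets=[0,0,0,0,0,0,0,0,0,0,0,0,0,0])

```text
clock: 6.25
position: [0.4775, 0.1725, 0.1968]
ee_rot: [-0.174, 0.669, 0.702, 0.168]
contact_force: [0.7, -0.1, -4.1]
width: 0.0163
```

```bash
python3 - <<'E'
from plan import *
st=get_state();np.save('pics/st3.npy',st,allow_pickle=True)
for n in ('wrist','top','scene'): cv2.imwrite(f'pics/{n}3.png',get_image(n)[:,:,::-1])
print(st['clock'],st['position'],st['qpos'],st['qd'],st['contact_force'])
Rt,p=toolT(st);T=target((2,0,124));print((T[1]-p)@Rt*1e3,np.degrees(R.from_matrix(Rt.T@T[0]).as_rotvec()))
t=cv2.imread('pics/top3.png'); s=cv2.imread('pics/scene3.png')
def z(im,x,y,w,h,f,n): cv2.imwrite(n,cv2.resize(im[y:y+h,x:x+w],None,fx=f,fy=f,interpolation=cv2.INTER_CUBIC))
z(t,150,170,140,140,4,'pics/zt3.png'); z(s,350,150,160,150,4,'pics/zs3.png')
E
```

```text
6.25 [0.4775 0.1725 0.1968] [-0.1405  0.2001  1.8143  0.5054  1.2636 -0.3779] [-0.0054 -0.0061 -0.0098  0.0067  0.0017  0.0016] [ 0.6573 -0.0883 -4.0844]
[ 1.4372 -0.9991  0.9147] [0.1478 0.0142 0.1127]
```

View pics/wrist3.png

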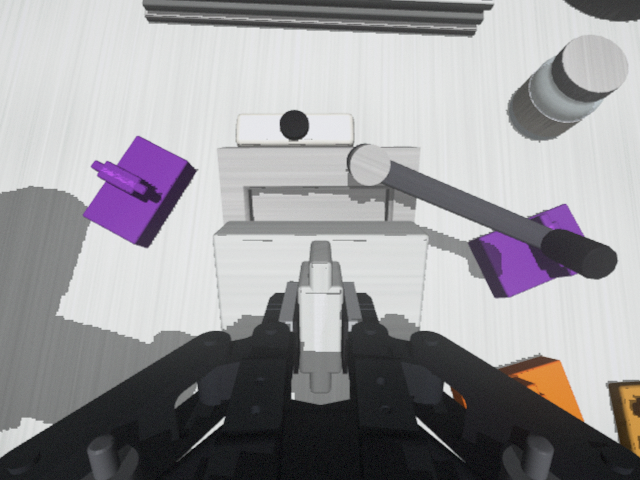

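View pics/zt3.png

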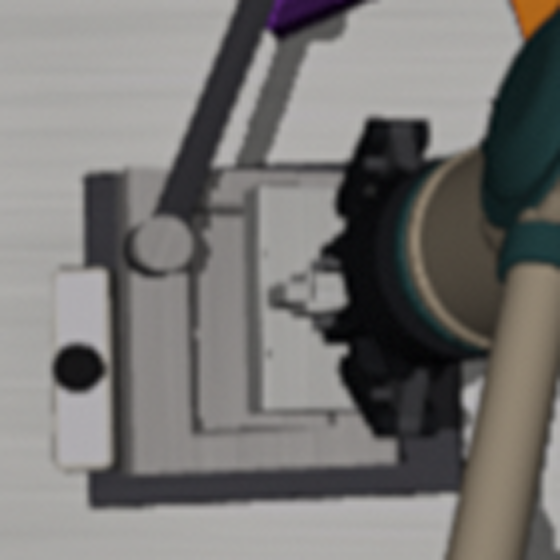

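View pics/zs3.png

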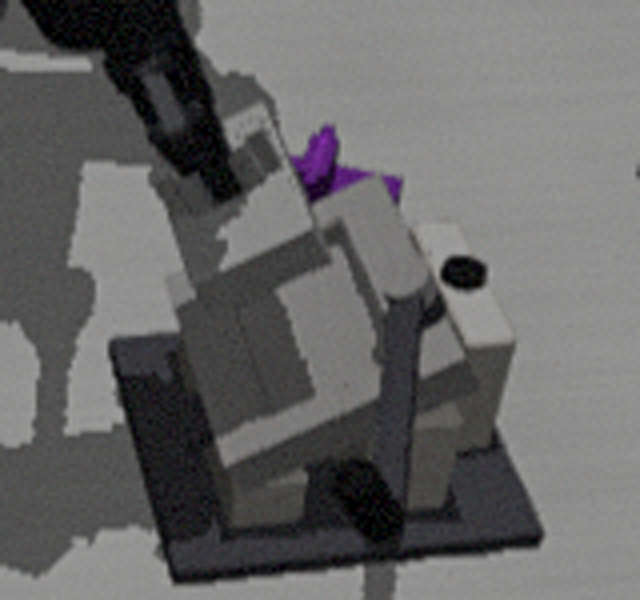

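```bash
python3 - <<'E'
import cv2
t=cv2.imread('pics/wrist3.png')
cv2.imwrite('pics/wz3.png',cv2.resize(t[130:250,205:435],None,fx=3.47,fy=3.47,interpolation=cv2.INTER_CUBIC))
cv2.imwrite('pics/wz3b.png',cv2.resize(t[130:290,340:640],None,fx=2.6,fy=2.6,interpolation=cv2.INTER_CUBIC))
E
```

```text
(no output)
```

View pics/wz3.png

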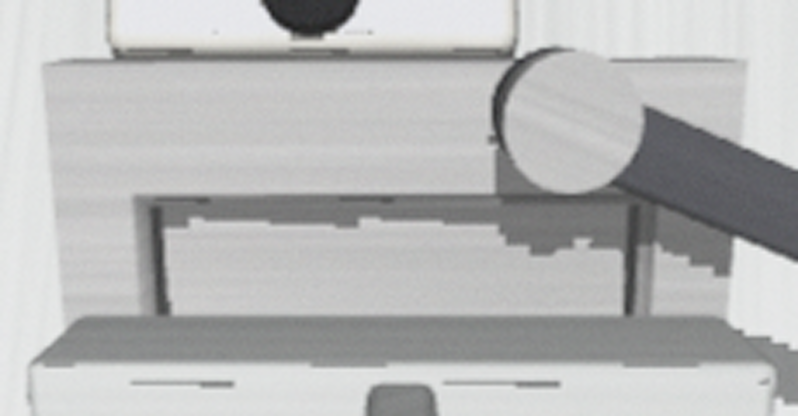

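View pics/wz3b.png

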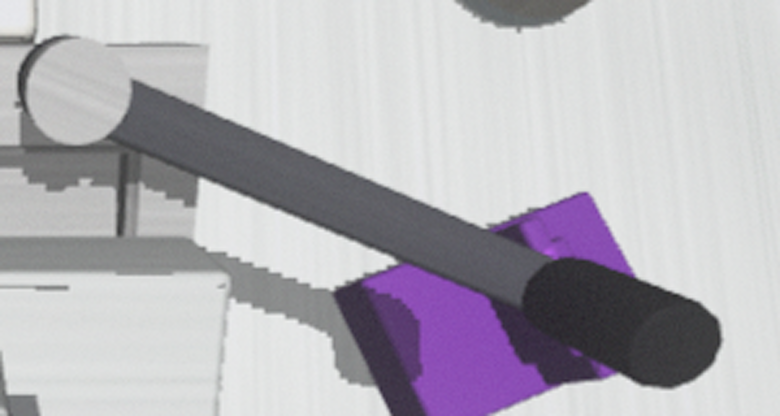

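```bash
cat > fit3.py <<'E'
from plan import *
import die_fit
st=np.load('pics/st3.npy',allow_pickle=True).item();Rt,p=toolT(st);C=cam('wrist',st)
cv=lambda a:(np.array(a)+.5)/3.47-.5+[205,130]
obs=[((65,73,16),cv((43,62))),((65,-73,16),cv((747,62))),((38,56,16),cv((135,195))),((38,-56,16),cv((657,195))),((55,-33,45),cv((572,122)))]
kb=(np.array((673,345))+.5)/2.6-.5+[340,130]
def f(v):
    Rm,t=bed(*v[:4]);k=tip(v[4])
    P=np.array([o[0] for o in obs]+[(k[0],k[1],81)])/1e3@Rm.T+t
    return (proj(C,P)-np.array([o[1] for o in obs]+[kb])).ravel()
s=least_squares(f,[.4738,.2305,.0862,1.6176,1.21]);print('wrist-only bed',s.x);print(s.fun.reshape(-1,2))
def dieinbed(v,px):
    d=die_fit.fit(px);Rm,t=bed(*v[:4])
    w=p+Rt@d.x[:3];print('die in tool',d.x[:3]*1e3,np.degrees(d.x[3:]))
    print('die in bed',(w-t)@Rm*1e3)
    Rd=Rt@R.from_rotvec(d.x[3:]).as_matrix()@np.diag([1,-1,-1.]);print('rot',np.degrees(R.from_matrix(Rm.T@Rd).as_rotvec()))
px=[cv((33,367)),cv((775,370)),cv((80,318)),cv((722,318)),(320.3,262),(320.5,392.3)]
dieinbed(s.x,px)
print('tool in bed (wrist)',(p-s.x[:3])@bed(*s.x[:4])[0]*1e3)
print('tool in bed (fixed)',(p-np.array([.4738,.2305,.0862]))@bed(.4738,.2305,.0862,1.6176)[0]*1e3)
E
python3 fit3.py
```

```text
wrist-only bed [0.4736 0.2317 0.0867 1.6195 1.1872]
[[ 0.1198  0.3342]
 [-0.0337  0.1299]
 [-0.2566 -0.4483]
 [-0.0134 -0.641 ]
 [ 0.1026  0.4932]
 [ 0.0503  0.0344]]
die in tool [-2.4092 -0.0967 36.2087] [-0.0067 -0.2512  0.1565]
die in bed [-3.1788 -1.0109 88.8165]
rot [-0.2067  0.2653 -0.1424]
tool in bed (wrist) [ -0.7605  -0.9806 125.0247]
tool in bed (fixed) [  0.565   -0.9996 124.9177]
```

Request:
drive_tool(targets=[0,0,0,3.2,-1,10,0,0,0,0,0,0,20,0,0,0,0,0,0,20,0,0,0,0,0,0,12,0,0,0,0,0,0,3,0,0,0,0,0,0,0,0,0,0,0,0,0,0,0])

```text
clock: 7.28
position: [0.4763, 0.2061, 0.1425]
ee_rot: [-0.173, 0.669, 0.702, 0.17]
contact_force: [0.7, -0.3, -3.5]
width: 0.0167
```

```bash
python3 - <<'E'
from plan import *
st=get_state();np.save('pics/st4.npy',st,allow_pickle=True)
t=get_image('wrist')[:,:,::-1];cv2.imwrite('pics/wrist4.png',t)
print(st['clock'],st['position'],st['contact_force'],st['qpos'])
v=[.4736,.2317,.0867,1.6195];Rm,tt=bed(*v);print((st['position']-tt)@Rm*1e3)
cv2.imwrite('pics/wz4.png',cv2.resize(t[130:250,205:435],None,fx=3.47,fy=3.47,interpolation=cv2.INTER_CUBIC))
s=get_image('scene')[:,:,::-1];cv2.imwrite('pics/zs4.png',cv2.resize(s[150:300,350:510],None,fx=4,fy=4,interpolation=cv2.INTER_CUBIC))
E
```

```text
7.275 [0.4763 0.2061 0.1425] [ 0.6846 -0.3139 -3.4534] [-0.0718  0.2563  1.8957  0.5484  1.112  -0.398 ]
[ 3.5686 -1.437  61.353 ]
```

View pics/wz4.png

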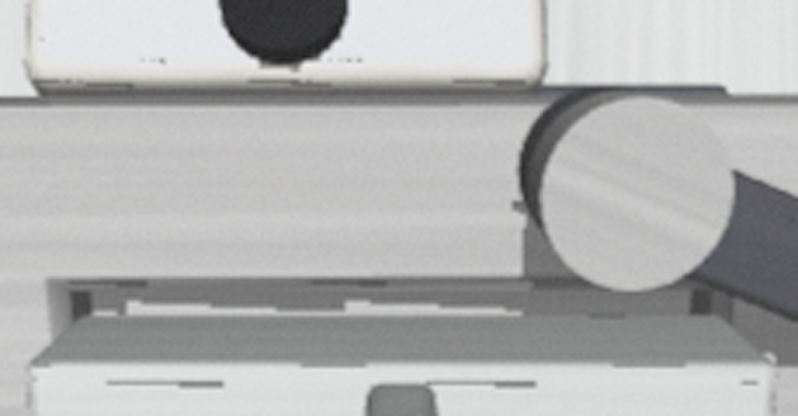

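View pics/zs4.png

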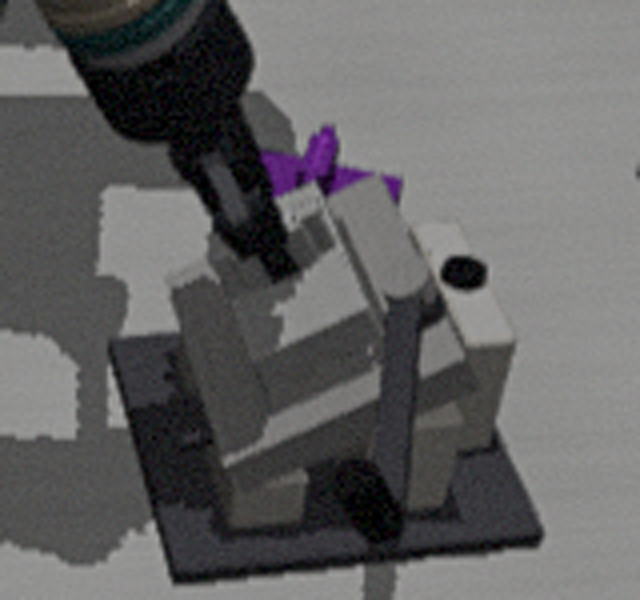

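```bash
python3 - <<'E'
from plan import *
import die_fit
st=np.load('pics/st4.npy',allow_pickle=True).item();Rt,p=toolT(st);C=cam('wrist',st)
cv=lambda a:(np.array(a)+.5)/3.47-.5+[205,130]
obs=[((38,56,16),cv((47,280))),((55,-33,45),cv((637,193)))]
er=cv((100,99))[1]
def f(v,b=0):
    Rm,t=bed(*v[:3],1.6195)
    P=np.array([o[0] for o in obs]+[(65,40,16)])/1e3@Rm.T+t
    r=proj(C,P);return np.r_[(r[:2]-np.array([o[1] for o in obs])).ravel(),r[2,1]-er]
s=least_squares(f,[.4736,.2317,.0867]);print(s.x,s.fun)
d=die_fit.fit([cv((32,367)),cv((775,367)),cv((78,318)),cv((720,318)),(320.3,262),(320.5,392.3)])
for v in (s.x,[.4736,.2317,.0867]):
    Rm,t=bed(*v,1.6195);w=p+Rt@d.x[:3];print(d.x[:3]*1e3,'die in bed',(w-t)@Rm*1e3)
    Rd=Rt@R.from_rotvec(d.x[3:]).as_matrix()@np.diag([1,-1,-1.]);print('rot',np.degrees(R.from_matrix(Rm.T@Rd).as_rotvec()))
E
```

```text
[0.4737 0.2314 0.0885] [-0.4099 -1.6021  0.3403  0.2874  1.2048]
[-2.2916 -0.234  36.0739] die in bed [ 0.6821 -1.3456 23.5407]
rot [-0.2511  0.2263 -0.0253]
[-2.2916 -0.234  36.0739] die in bed [ 1.3002 -1.4474 25.2769]
rot [-0.2511  0.2263 -0.0253]
```

Request:
drive_tool(targets=[0,0,0,-0.8,-1.2,3,0,0,0,0,0,0,4,0,0,0,0,0,0,4,0,0,0,0,0,0,4,0,0,0,0,0,0,3,0,0,0,0,0,0,0,0])

```text
clock: 8.12
position: [0.474, 0.2142, 0.1254]
ee_rot: [-0.174, 0.669, 0.702, 0.169]
contact_force: [-0.4, 0.4, -4.5]
width: 0.0165
```

Request:
drive_tool(targets=[0,0,0,0,0,2,0,0,0,0,0,0,2,0,0,0,0,0,0,0,0])

```text
clock: 8.5
position: [0.474, 0.216, 0.1221]
ee_rot: [-0.174, 0.669, 0.702, 0.169]
contact_force: [-0.0, 0.4, -3.3]
width: 0.0164
```

Request:
drive_tool(targets=[0,0,0,0,0,1.5,0,0,0,0,0,0,1.5,0,0,0,0,0,0,0,0])

```text
clock: 8.88
position: [0.474, 0.2174, 0.1194]
ee_rot: [-0.174, 0.669, 0.702, 0.169]
contact_force: [0.1, -0.1, -3.0]
width: 0.0164
```

```bash
python3 - <<'E'
from plan import *
st=get_state()
v=[.4736,.2317,.0867,1.6195];Rm,tt=bed(*v);print((st['position']-tt)@Rm*1e3,st['contact_force']@Rm,st['moment'])
t=get_image('wrist')[:,:,::-1];cv2.imwrite('pics/wrist5.png',t)
cv2.imwrite('pics/wz5.png',cv2.resize(t[130:250,205:435],None,fx=3.47,fy=3.47,interpolation=cv2.INTER_CUBIC))
s=get_image('scene')[:,:,::-1];cv2.imwrite('pics/zs5.png',cv2.resize(s[150:300,350:510],None,fx=4,fy=4,interpolation=cv2.INTER_CUBIC))
E
```

```text
[ 2.7023  0.3081 35.6478] [-1.4956 -0.1116 -2.5865] [-0.5599 -0.0456  0.0191]
```

View pics/wz5.png

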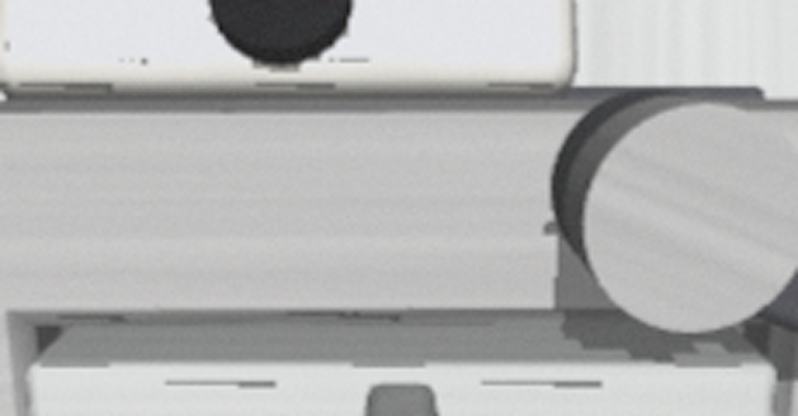

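View pics/zs5.png

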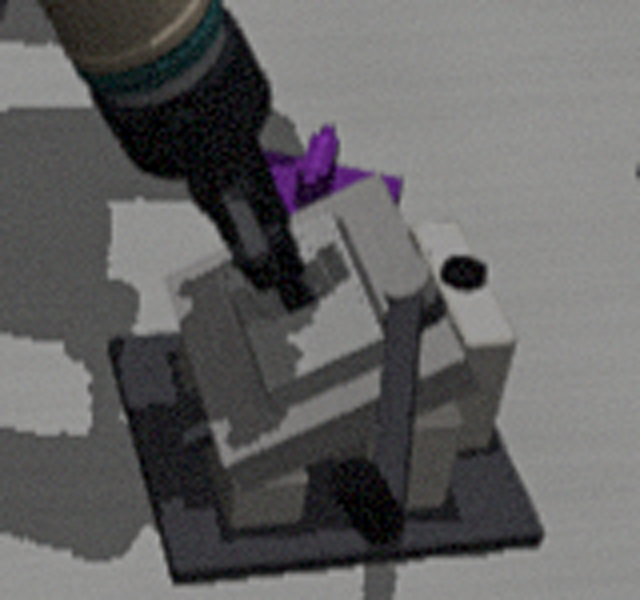

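Request:
drive_tool(targets=[0,0,0,0,0,1,0,0,0,0,0,0,1,0,0,0,0,0,0,0,0])

```text
clock: 9.35
position: [0.4745, 0.2179, 0.1187]
ee_rot: [-0.173, 0.669, 0.703, 0.169]
contact_force: [-0.1, -3.9, 4.2]
width: 0.0167
```

Request:
drive_tool(targets=[0,0,0,0,0,1,0,0,0,0,0,0,1,0,0,0,0,0,0,0,0])

```text
clock: 9.72
position: [0.4746, 0.218, 0.1186]
ee_rot: [-0.173, 0.669, 0.703, 0.169]
contact_force: [-4.2, -13.3, 18.0]
width: 0.0168
```

Request:
drive_tool(targets=[0,0,0,0,0,-1.5,0,0,0,0,0,0,0,0.12,0,0,0,0,0,0,0.3,0,0,0,0,0,0,0.45,0,0,0,0,0,0,0.45])

```text
clock: 10.35
position: [0.474, 0.2188, 0.1172]
ee_rot: [-0.174, 0.669, 0.702, 0.169]
contact_force: [0.3, -0.4, 0.3]
width: 0.0385
```

Request:
drive_tool(targets=[0,0,0,0,0,-10,0.45,0,0,0,0,0,-30,0.45,0,0,0,0,0,-40,0.45,0,0,0,0,0,-20,0.45,0,0,0,0,0,0,0.45])

```text
clock: 10.98
position: [0.4771, 0.1708, 0.2072]
ee_rot: [-0.172, 0.67, 0.702, 0.17]
contact_force: [-0.3, 0.2, -1.0]
width: 0.0384
```

```bash
python3 - <<'E'
from plan import *
st=get_state();np.save('pics/st6.npy',st,allow_pickle=True)
for n in ('wrist','top','scene'): cv2.imwrite(f'pics/{n}6.png',get_image(n)[:,:,::-1])
print(st['clock'],st['position'],st['contact_force'],st['width'])
s=cv2.imread('pics/scene6.png');cv2.imwrite('pics/zs6.png',cv2.resize(s[150:300,350:510],None,fx=5,fy=4*1.25,interpolation=cv2.INTER_CUBIC)[:600])
E
```

```text
10.975 [0.4771 0.1708 0.2072] [-0.335   0.1737 -1.0112] 0.03835870616055211
```

View pics/wrist6.png

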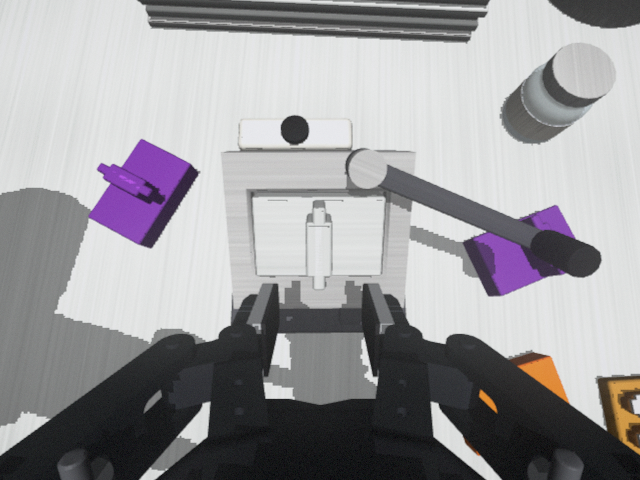

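View pics/zs6.png

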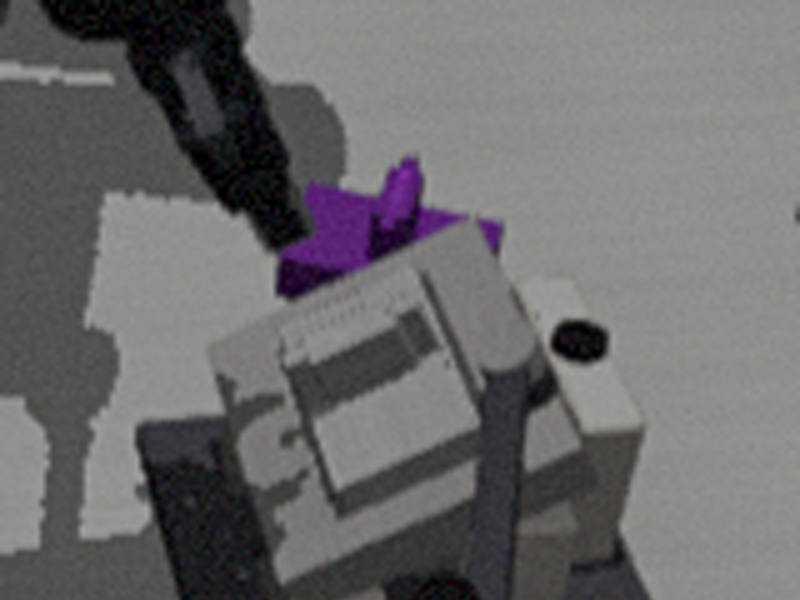

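```bash
python3 - <<'E'
import cv2
t=cv2.imread('pics/wrist6.png')
cv2.imwrite('pics/wz6.png',cv2.resize(t[140:300,215:425],None,fx=3.7,fy=3.7,interpolation=cv2.INTER_CUBIC))
E
```

```text
(no output)
```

View pics/wz6.png

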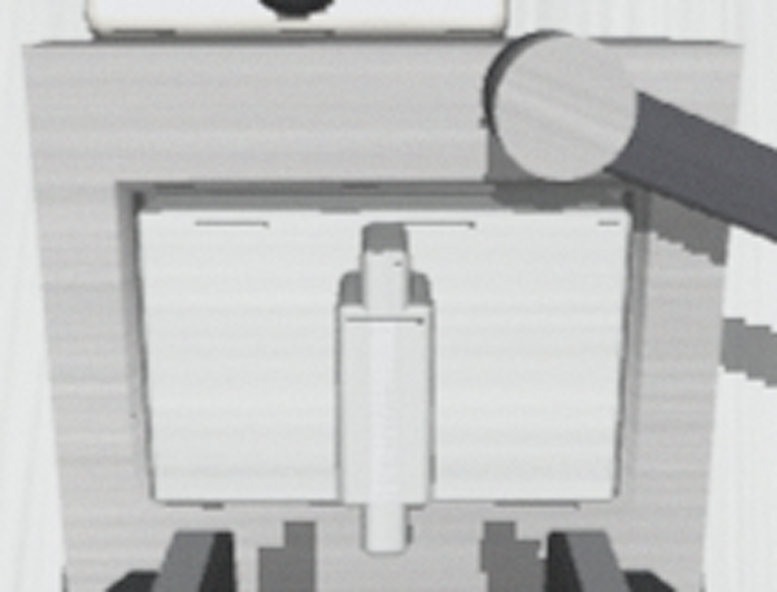

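```bash
python3 - <<'E'
from plan import *
st=np.load('pics/st6.npy',allow_pickle=True).item();C=cam('wrist',st)
cv=lambda a:(np.array(a)+.5)/3.7-.5+[215,140]
B=np.array([(65,73,16),(65,-73,16),(38,56,16),(55,-33,45)])/1e3; Bo=cv([(23,45),(741,45),(118,182),(565,106)])
D=np.array([(32,50,28),(32,-50,28),(-32,-50,28),(-32,50,28),(30,0,58),(-30,0,58)])/1e3; Do=cv([(138,210),(631,209),(615,497),(155,499),(386,252),(387,551)])
def f(v,tilt):
    Rm,t=bed(*v[:4]);
    Q=(D@R.from_rotvec(v[7:10]).as_matrix().T+v[4:7])@Rm.T+t
    return np.r_[(proj(C,B@Rm.T+t)-Bo).ravel(),(proj(C,Q)-Do).ravel(),v[7:9]*(0 if tilt else 1e4)]
for tl in (0,1):
    s=least_squares(f,[.4736,.2317,.0867,1.6195]+[0]*6,args=(tl,));print('bed',s.x[:4],'die',s.x[4:7]*1e3,np.degrees(s.x[7:]));print(s.fun[:20].round(1))
kb=np.array([588,260])
E
```

```text
bed [0.4738 0.232  0.0865 1.6244] die [ 0.9826  0.0991 -2.7499] [-0.     -0.     -0.2124]
[ 0.2  0.5  0.2 -0.4 -0.3 -0.7 -0.1  0.5  0.3 -0.  -0.3 -0.1 -0.3  0.5
  0.3  0.6  0.1 -0.8 -0.1  0.1]
bed [0.4738 0.232  0.0865 1.6245] die [ 1.8059  0.0911 -2.3638] [-0.0176 -1.1112 -0.2081]
[ 0.2  0.5  0.2 -0.4 -0.3 -0.7 -0.1  0.5  0.  -0.2 -0.  -0.2 -0.3  0.1
  0.4  0.1  0.1 -0.1 -0.1  0.3]
```

Die is seated: fitted height is -2.5±3 mm, tilt about 1° or less, and it looks level and central in both views. Next I plan the approach to the knob.

```bash
sed -i 's/^ST=.*/ST=dict(x=.4737,y=.2318,z=.0866,yaw=1.620)/' plan.py; python3 - <<'E'
from plan import *
a=1.19;k=tip(a);print(k)
rows(target((k[0],k[1],115),np.degrees(a)),12,grip=1)
E
```

```text
[   1.8526 -165.7568]
total turn [  0.2469   0.0907 -68.2072] dist [ -0.6006 167.2093  18.3724]
0.0, 0.0, -2.4, -0.0, 6.0, 0.7, 1,
0.0, 0.0, -3.3, -0.4, 8.0, 0.8, 1,
0.0, 0.0, -4.8, -1.2, 11.8, 1.3, 1,
0.0, 0.0, -6.6, -3.0, 15.8, 1.8, 1,
0.0, 0.0, -8.1, -5.9, 18.8, 2.2, 1,
0.0, 0.0, -8.9, -9.4, 19.8, 2.4, 1,
0.0, 0.0, -8.9, -12.3, 18.2, 2.4, 1,
0.0, 0.0, -8.1, -13.6, 14.4, 2.2, 1,
0.0, 0.0, -6.6, -12.5, 10.0, 1.7, 1,
0.0, 0.0, -4.8, -10.0, 6.3, 1.3, 1,
0.0, 0.0, -3.3, -7.2, 3.7, 0.9, 1,
0.0, 0.0, -2.4, -5.4, 2.4, 0.7, 1,
end err [-0.0312  0.0093 -0.0257]
```

Request:
drive_tool(targets=[0,0,-2.4,0,6,0.7,1,0,0,-3.3,-0.4,8,0.8,1,0,0,-4.8,-1.2,11.8,1.3,1,0,0,-6.6,-3,15.8,1.8,1,0,0,-8.1,-5.9,18.8,2.2,1,0,0,-8.9,-9.4,19.8,2.4,1,0,0,-8.9,-12.3,18.2,2.4,1,0,0,-8.1,-13.6,14.4,2.2,1,0,0,-6.6,-12.5,10,1.7,1,0,0,-4.8,-10,6.3,1.3,1,0,0,-3.3,-7.2,3.7,0.9,1,0,0,-2.4,-5.4,2.4,0.7,1])

```text
clock: 12.62
position: [0.642, 0.1882, 0.1881]
ee_rot: [-0.05, 0.16, 0.957, 0.237]
contact_force: [-0.3, 0.4, -0.1]
width: 0.0855
```

Request:
drive_tool(targets=[0,0,0,0,0,0,1,0,0,0,0,0,0,1])

```text
clock: 12.88
position: [0.6418, 0.1878, 0.1891]
ee_rot: [-0.05, 0.161, 0.957, 0.237]
contact_force: [0.5, -0.3, -0.3]
width: 0.0855
```

```bash
python3 - <<'E'
from plan import *
st=get_state();np.save('pics/st7.npy',st,allow_pickle=True)
for n in ('wrist','top'): cv2.imwrite(f'pics/{n}7.png',get_image(n)[:,:,::-1])
print(st['clock'],st['position'],st['contact_force'],st['width'],st['qpos'])
Rb,t=bed(**ST);print('tool in bed',(st['position']-t)@Rb*1e3)
C=cam('wrist',st)
for a in (1.15,1.19,1.23):
    k=tip(a);print(a,proj(C,np.array([[k[0],k[1],81],[k[0],k[1],42]])/1e3@Rb.T+t))
E
```

```text
12.875 [0.6418 0.1878 0.1891] [ 0.4547 -0.2577 -0.2893] 0.08547611722887744 [-0.0817  0.4393  1.4679  0.5012  1.3318 -1.4647]
tool in bed [   1.9895 -165.7222  114.9947]
1.15 [[308.5106 272.4758]
 [310.2927 249.8206]]
1.19 [[318.6606 272.641 ]
 [318.7792 249.9628]]
1.23 [[328.8086 272.4303]
 [327.2644 249.784 ]]
```

View pics/wrist7.png

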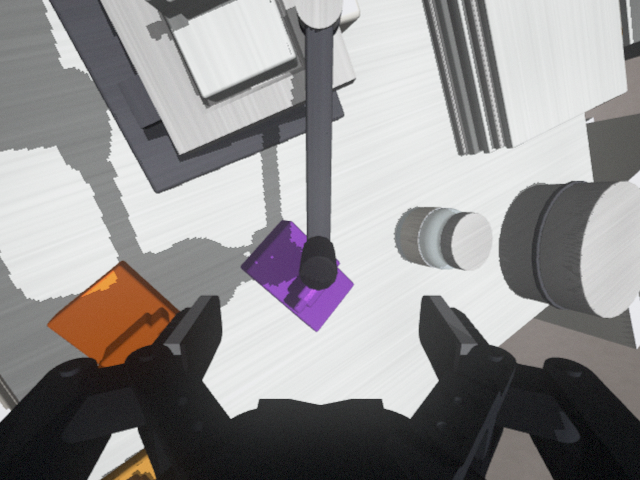

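Request:
drive_tool(targets=[0,0,0,0,0,15,0.8,0,0,0,0,0,25,0.7,0,0,0,0,0,18,0.6,0,0,0,0,0,8,0.6,0,0,0,0,0,0,0.6], grip_force=25)

```text
clock: 13.6
position: [0.641, 0.2188, 0.1311]
ee_rot: [-0.05, 0.16, 0.957, 0.237]
contact_force: [-0.2, 0.2, -0.5]
width: 0.0511
```

Request:
drive_tool(targets=[0,0,0,0,0,0,0,0,0,0,0,0,0,0,0,0,0,0,0,0,0,0,0,0,0,0,0,0])

```text
clock: 14.1
position: [0.642, 0.218, 0.1325]
ee_rot: [-0.048, 0.161, 0.957, 0.237]
contact_force: [0.3, -2.1, 4.0]
width: 0.0208
```

```bash
python3 - <<'E'
from plan import *
st=get_state();Rb,t=bed(**ST);print('tool in bed',(st['position']-t)@Rb*1e3,st['width'],st['contact_force'])
# arc rows from 1.19 to -0.02 : constant body twist
n=18;a=np.linspace(1.19,-0.01,n+1)
T=[target((*tip(x),48),np.degrees(x)) for x in a]
for i in (0,9):
    print(np.degrees(R.from_matrix(T[i][0].T@T[i+1][0]).as_rotvec()),(T[i+1][1]-T[i][1])@T[i][0]*1e3)
E
```

```text
tool in bed [   2.0515 -167.4152   50.8719] 0.020798847316748283 [ 0.349  -2.1189  4.0226]
[ 0.     -0.      3.8197] [ 0.3177 -9.5263  0.    ]
[ 0.     -0.      3.8197] [ 0.3177 -9.5263 -0.    ]
```

Request:
drive_tool(targets=[0,0,1.9,0.1,-4.8,0,0,0,0,3.8,0.3,-9.5,0,0,0,0,3.8,0.3,-9.5,0,0,0,0,3.8,0.3,-9.5,0,0,0,0,3.8,0.3,-9.5,0,0,0,0,3.8,0.3,-9.5,0,0,0,0,0,0,0,0,0])

```text
clock: 14.98
position: [0.6159, 0.1769, 0.1113]
ee_rot: [-0.091, 0.333, 0.912, 0.224]
contact_force: [0.0, -4.5, 6.3]
width: 0.0214
```

```bash
cat > lev.py <<'E'
from plan import *
st=get_state();Rb,t=bed(**ST);b=(st['position']-t)@Rb*1e3
print(st['clock'],'tool in bed',b,'lever',np.arctan2(-33-b[1],55-b[0]),'r',np.hypot(b[0]-55,b[1]+33),st['width'],'F bed',st['contact_force']@Rb)
x=(Rb.T@toolT(st)[0])[:,0];print('spin',np.arctan2(x[1],x[0]))
E
python3 lev.py
```

```text
14.975 tool in bed [ -42.9448 -139.2873   50.8255] lever 0.8262237135498963 r 144.53435853611873 0.021357034255333387 F bed [-1.0317  0.2181  7.6625]
spin 0.8237640442556675
```

Request:
drive_tool(targets=[0,0,1.9,0.1,-4.8,-1,0,0,0,3.8,0.3,-9.5,0,0,0,0,3.8,0.3,-9.5,0,0,0,0,3.8,0.3,-9.5,0,0,0,0,3.8,0.3,-9.5,0,0,0,0,3.8,0.3,-9.5,0,0,0,0,3.8,0.3,-9.5,0,0,0,0,3.8,0.3,-9.5,0,0,0,0,0,0,0,0,0])

```text
clock: 16.1
position: [0.558, 0.1397, 0.0931]
ee_rot: [-0.143, 0.547, 0.802, 0.194]
contact_force: [0.3, -5.4, 3.1]
width: 0.0212
```

```bash
python3 lev.py
```

```text
16.1 tool in bed [-81.7879 -79.6632  50.8847] lever 0.32875597274157925 r 144.52813842646736 0.02124215814642752 F bed [-3.3472 -0.0232  5.2788]
spin 0.32635014550887187
```

Request:
drive_tool(targets=[0,0,1.9,0.1,-4.8,0,0,0,0,3.8,0.3,-9.5,0,0,0,0,3.8,0.3,-9.5,0,0,0,0,3.8,0.3,-9.5,0,0,0,0,2.8,0.2,-7,0,0,0,0,1.8,0.1,-4.5,0,0,0,0,0,0,0,0,0])

```text
clock: 16.98
position: [0.5145, 0.1308, 0.0895]
ee_rot: [-0.171, 0.665, 0.707, 0.17]
contact_force: [0.5, -9.0, 5.6]
width: 0.0211
```

```bash
python3 lev.py
```

```text
16.975 tool in bed [-89.4419 -35.828   50.8639] lever 0.01957629375443189 r 144.46962686686533 0.02111605486703473 F bed [-5.3126 -0.1082  9.1275]
spin 0.014731595941251879
```

Request:
drive_tool(targets=[0,0,0.8,0,-2.5,0,0,0,0,0,0,-2,0,0,0,0,0,0,0,0,0])

```text
clock: 17.35
position: [0.5122, 0.1307, 0.0896]
ee_rot: [-0.171, 0.67, 0.702, 0.17]
contact_force: [4.4, -6.1, 3.3]
width: 0.0212
```

```bash
python3 lev.py
```

```text
17.35 tool in bed [-89.4599 -33.507   50.9138] lever 0.0035096815443523333 r 144.46076160180706 0.021183011925694075 F bed [-4.0193 -4.0602  5.9027]
spin 0.000524214650457758
```

Request:
drive_tool(targets=[0,0,0,0,1.5,0,0,0,0,0,0,0,0,0.2,0,0,0,0,0,0,0.4,0,0,0,0,0,0,0.5,0,0,0,0,0,-10,0.5,0,0,0,0,0,-30,0.5,0,0,0,0,0,-45,0.5,0,0,0,0,0,-40,0.5,0,0,0,0,0,0,0.5,0,0,0,0,0,0,0.5])

```text
clock: 18.6
position: [0.5131, 0.0736, 0.1994]
ee_rot: [-0.174, 0.669, 0.703, 0.169]
contact_force: [-0.5, -0.7, 0.3]
width: 0.0424
```

```bash
python3 - <<'E'
from plan import *
st=get_state();np.save('pics/st8.npy',st,allow_pickle=True)
for n in ('wrist','top','scene'): cv2.imwrite(f'pics/{n}8.png',get_image(n)[:,:,::-1])
print(st['clock'],st['position'],st['contact_force'],st['width'])
Rb,t=bed(**ST);C=cam('wrist',st)
for a in (0,.05,.1):
    k=tip(a);print(a,proj(C,np.array([[k[0],k[1],81],[55,-33,45]])/1e3@Rb.T+t))
s=cv2.imread('pics/scene8.png');cv2.imwrite('pics/zs8.png',cv2.resize(s[180:310,370:500],None,fx=4.6,fy=4.6,interpolation=cv2.INTER_CUBIC)[:600])
E
```

```text
18.6 [0.5131 0.0736 0.1994] [-0.458  -0.713   0.3104] 0.04238404754313563
0 [[321.827  241.0595]
 [321.7156  34.6063]]
0.05 [[331.5768 240.817 ]
 [321.7156  34.6063]]
0.1 [[341.3129 240.1094]
 [321.7156  34.6063]]
```

View pics/wrist8.png

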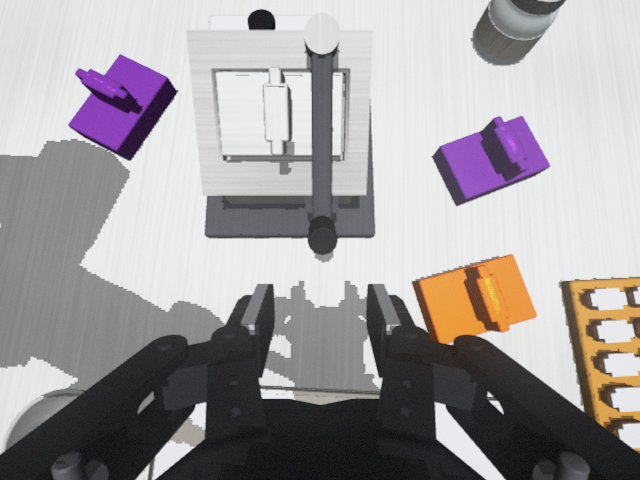

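View pics/zs8.png

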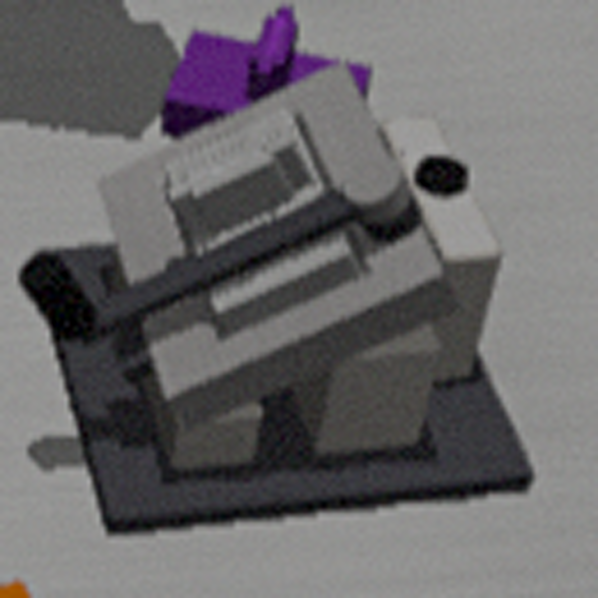

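View pics/top8.png

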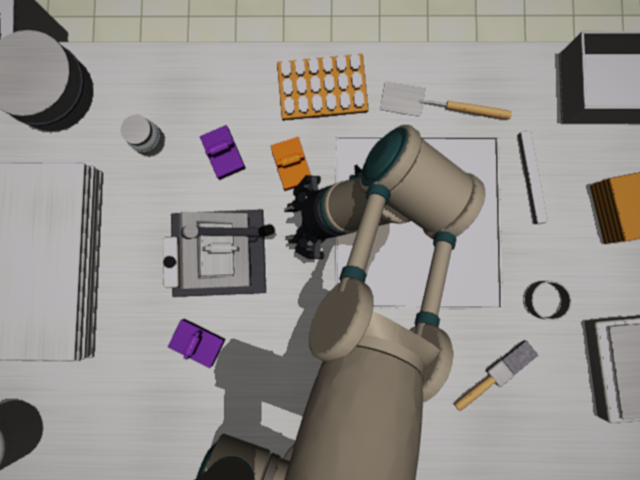

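The wrist view shows the knob top at about (322,237) and the cap at (321,34), in line as for angle 0. The block still lies in the pocket under the bar. I'll check the short die in the scene view, then hand in.

```bash
python3 - <<'E'
import cv2,numpy as np
a=cv2.imread('pics/scene0.png');b=cv2.imread('pics/scene8.png')
A=a[295:345,205:260].astype(float);B=b[295:345,205:260]
r=cv2.matchTemplate(b,a[298:342,208:258],cv2.TM_CCOEFF_NORMED);print(cv2.minMaxLoc(r),np.abs(A-B).mean())
E
python3 -c "
from rig import *
s=get_state();print(s['clock'],s['qd'],s['width'],s['contact_force']);print(sign_off())"
```

```text
(-0.4600563943386078, 0.995793342590332, (44, 106), (208, 298)) 6.201333333333333
18.75 [ 4.13278146e-04  1.98182549e-03 -3.53102681e-03  9.66908451e-05
  2.85856339e-04 -8.48686660e-04] 0.04261578358920205 [0.50616149 0.01639208 1.37558613]
the job is handed in; nothing more can be done
None
```

The long die block is in the station's pocket with the lever shut over it, and I handed the job in at 18.75 s of the 56 s allowed. I gripped the block by its ridge and lowered it until contact (about 20 N). I let it go with the lever still at about 1.19 rad, then swung the knob round to its stop and released it.

**Block seating:** the wrist-camera fit after release put it within about 2 mm of the pocket centre, tilted at most about 1.1° and turned about 0.2°. Its height came out about 2.5 mm below the pocket floor, which is impossible. I take that as camera calibration error, so height was not measured better than about 3 mm. The bar then passed over the block without striking it, which agrees with it being fully home.

**Lever:** tool position at the stop gave 0.004 rad, and after release the last picture shows the knob in line with the pivot as predicted for shut.

**Short die block:** matching the first and last scene pictures puts it at exactly the same pixel. The arm hid it in the last top view, so that view could not confirm it.

**Arm at the end:** gripper open, about 110 mm clear of the knob, arm at rest. The force reading was about 1.4 N, close to its usual noise of about 1 N.

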